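Unlock the dressing jig and load the brake pad

TASK

Load the brake pad into the dressing jig: push the jig's sliding safety tab across until it clicks and stays off the latch, swing the hold-down latch all the way over, then take the pad from the scale and lay it, lining up, flat and square in the shaped pocket with each ear in its own notch and fully home. Lower the pad in, do not drop it; leave the latch open and the tab unlocked, and leave the caliper, the meter and the wrench where they are.

Things in the scene. Friction and masses are not known exactly. Their poses are not given: they have to be found in the camera images.
- jig_pocket (a point): Centre of the pocket floor of the grey-painted jig (fixed to the bench), 20 mm above the bench; axes: x away from the robot (yaw within 0.35), y left, z up. Pocket 5 mm deep, no chamfer: rectangle 49 (x) x 79 (y) mm plus a notch 29 mm wide (x) at the +y end and one 15 mm wide at the -y end, both reaching 51.5 mm from the centre. All jig coordinates below are from here, in mm.
- jig: The same jig, origin under its centre on the bench, axes alike. Base 140 (x) x 128 (y) x 20 mm high. From jig_pocket: rim x -40..40, y -64..64, top z 5; rest under the latch x -70..-54, y -14..14, top z 18.5; guide block of the tab x -76..-48, y 20..100, its two rails up to z 35; hinge lugs x 55..69, y -22..22, top z 30.
- latch (a joint): Hold-down latch, rad: 0 closed (level over the pocket), 2.7 fallen open. Steel bar 24 wide (y), 6 thick, 0.17 kg, hinged about jig y at (62, 0, 22); closed it runs 162 mm towards -x. 1 N at its free end lifts it; it falls shut below 1.57 rad, falls open beyond. With the tab locked it rises 2 mm at most.
- latch_lip (a point): Middle of the lower edge of the latch's free end (the lip), moves with it. Closed: at (-100, 0, 19), 39 mm above the bench, with nothing but the bench below the last 24 mm of the bar (beyond x -76).
- tab (a joint): Travel of the safety tab, m: 0 locked, 0.032 hard stop; slides along jig +y. Dark steel bar 12 wide (x), 6 thick, x -68..-56, z 26..32; locked, its tongue lies over the latch to y -6; clear of it beyond 0.018. A spring (1 to 3 N) returns it unless pushed past a detent, felt from 0.016, taking 8 to 12 N; it then stays at 0.027 to 0.028 when let go.
- tab_fin (a point): Centre of the -y face (the one to push) of the upright fin on the tab; locked: at (-62, 28, 46). The fin is 12 wide (x), 8 thick (from here to +y), from z 32 to 58, so 23 mm above the guide rails. The space on its -y side, above latch and tongue (z over 32), is free. Moves with the tab.
- pad: Loose brake pad, lining up, on the scale. Origin: centre of its underside; z up, y along it. Dark steel plate 46 (x) x 76 (y) x 6 mm with ears 12 mm long: 26 wide at +y, 12 wide at -y (100 mm in all). On it a grey lining 38 (x) x 70 (y) x 12 mm, top at 18 mm. 0.2 to 0.33 kg. Seated: origin at jig_pocket, axes alike, 1.5 mm of play each side, plate 1 mm above the rim.
- scale: Bench scale fixed to the bench: steel platform 220 (x) x 260 (y) mm, top 40 mm above the bench; origin under its centre. A low display unit, 26 mm high, stands on its -x side.
- caliper: Bystander: bare metal brake caliper about 125 x 105 x 65 mm, loose on the bench, origin under its centre.
- meter: Bystander: yellow multimeter 150 x 75 x 42 mm, loose on the bench, origin under its centre.
- wrench: Bystander: steel wrench 170 mm long, loose on the bench, origin under its centre.
Not all that is in view belongs to the job. Of the things that look like the jig, the middle-sized one is meant. Leave any blue look-alike of the pad alone.

How it is judged:
By the outcome, as a careful person would: the job done as asked, in the order asked, and still so for the second after the job is handed in, with the robot touching nothing.
It also fails if it takes over 64 s, if anything falls off the work surface, if the arm or the gripper's body presses on something with over 40 N, if the wrist force passes 120 N, or if a joint passes its speed limit or range.

ROBOT

A 6-joint arm with a two-finger parallel gripper is mounted at the origin on the work surface. World frame = base frame: x ahead of the robot, y to its left, z up, the work surface at z = 0. Lengths are in m, angles in rad, forces in N, time in s.
With the tool pointing down it reaches from about 0.325 to 0.875 m from the base axis. Payload 4.4 kg.
Tool frame: the origin (TCP) lies at the very end of the fingers, on their centre line; the grasp point (between the pads) lies 19 mm behind it; z points along the fingers, y is the line along which they close (so a half turn about z gives the same grasp; the last joint's range is limited). The gripper opens to 85 mm and grips with 20 to 120 N. Pads are 22 mm wide; open, the fingers measure 114 mm over their backs; the gripper's body (76 mm by 85 mm) begins 54 mm behind the grasp point. The pads swing forward as they close: fully open they stand 13 mm farther back than shut.
Start: joints at [1.01, 0.207, 1.542, -0, 1.393, -0.15], TCP at [0.23, 0.527, 0.231] pointing down, gripper open.
Joint ranges: [-2.73, 2.73], [-0.86, 2.22], [0.23, 2.46], [-1.11, 4.25], [0.08, 2.63], [-2.82, 2.82]. Speed limits (rad/s): [2.79, 2.79, 3.14, 3.14, 3.14, 3.14].

INTERFACE

Orientations are given as a 3x3 rotation matrix whose columns are the frame's x, y, z axes.
In Python, from cell import r, optics, order gives the robot as it stands.
- The arm moves only by the shell command python3 -m inch 'ROWS'. ROWS is JSON, a list of rows, each a list of 3 entries, a list of its own where there are three numbers: the shift along the world's x, y, z in mm, then the turn about the world's z in rad, then the gripper command: -1 is fully open, 1 is shut, values between are in proportion. In form: [[[x, y, z], twist, hand], ...]. A call has 1 to 20 rows; each row is the pose to reach, as a shift and turn from the pose commanded when the call began; what a row does not reach only later rows make up. A row lasts 1/8 s, in which the tool goes at most 62.5 mm and 10.7 degrees, less where a joint would pass 70% of its speed; a pose out of reach is approached as far as the arm can. A call with a gripper value outside its range is refused whole. The fingers move at their own pace and stop on an object; the grip force is fixed at half the most. Time passes only in rows, so rows that repeat a pose let the fingers close. It gives the time, the measured TCP pose, the force, the opening and the grip force at its end, in the units of the state.
- r.read_state(): the state, without advancing time (a new reading comes with each control period).
- optics.grab_frame(name): name is "scene" or "top" or "wrist"; returns a dict with "pixels" (420x560x3 uint8, red, green, blue), "fx", "fy", "cx", "cy" (pixels), "R" (3x3) and "t" (3): a world point X has camera coordinates R X + t. Camera axes: x right, y down, z forward; pixel columns grow to the right and rows downward; lengths in m; the calibration is good to about 2 mm. A picture is of the moment at which its call begins. There is no depth.
- order.finish_job(): hands the job in; it is judged then, once.
The state is a dict: "time": time; "joint_pos": joint angles; "joint_velocities": joint speeds; "joint_torque": joint torques, N m; "ee_pos": TCP position; "ee_rot": TCP orientation; "wrist_force": force on the tool from outside, world axes, zero at the start; "wrist_torque": the same for the moment, N m; "width": opening from 0.0 (shut) to 1.0 (fully open); "finger_force": force on a finger pad.
Only numpy, scipy, OpenCV 4.12 (cv2) and the standard library are available. Lean on these libraries where they do the work, as an engineer would, in place of code of your own. Each camera call takes 0.05 s, during which the arm holds its last target. There are 200 camera calls.

## Working session

There is one attempt and no reset: what is moved stays moved. The work goes in short steps, Python scripts to look and compute and a shell command to move; the robot and the scene stay as the last step left them, time stands still between calls to the robot, and variables do not carry over. Pictures are saved under pics/ and viewed, at most 10 in all, crops included, and the job is handed in when it is done.

```bash
ls; mkdir -p pics; python3 - <<'E'
from cell import r,optics,order
import cv2,numpy as np
s=r.read_state();print(s['time'],s['ee_pos'],s['ee_rot'],s['width'])
for n in("top","scene"):
    f=optics.grab_frame(n);cv2.imwrite(f"pics/{n}0.png",f["pixels"][:,:,::-1]);print(n,f["fx"],f["fy"],f["cx"],f["cy"],np.round(f["R"],4).tolist(),f["t"])
E
```

```text
pics
0.0 [0.22922008 0.52651597 0.23012103] [[-9.16821994e-01  3.99294332e-01 -1.21157495e-03]
 [ 3.99296022e-01  9.16820046e-01 -1.92078306e-03]
 [ 3.43838413e-04 -2.24479321e-03 -9.99997421e-01]] 1.0000593879321662
top 388.9735758947845 388.9735758947845 278.45449191992196 206.1469617209649 [[-0.0059, -0.9999, 0.0133], [-0.9846, 0.0035, -0.1748], [0.1747, -0.0141, -0.9845]] [0.06389476 0.50281535 1.12923536]
scene 379.21394992037403 379.21394992037403 281.85082595930817 205.32261690779012 [[0.1039, 0.9944, -0.0194], [0.7533, -0.0914, -0.6513], [-0.6495, 0.053, -0.7585]] [-0.14006526 -0.30560101  1.34484823]
```

View pics/top0.png

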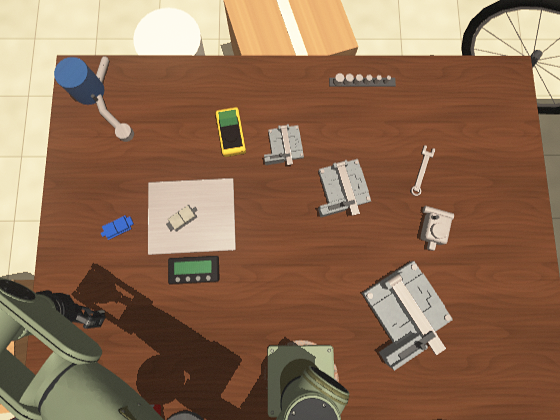

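View pics/scene0.png

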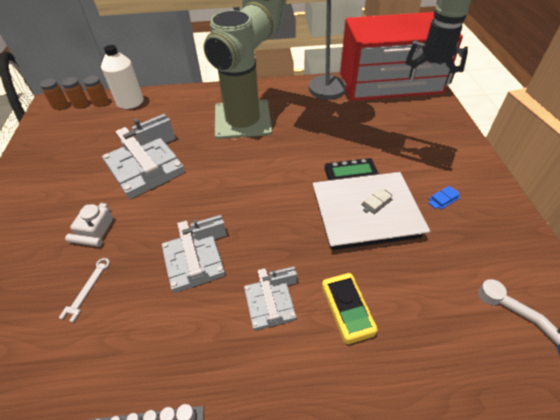

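The top view shows the middle jig near (345,187) with its fin block near (325,210) and latch lip near (360,212). The pad is at (182,217) on the scale, and the blue look-alike is at (117,227).

```bash
cat > h.py <<'E'
from cell import r,optics,order
import cv2,numpy as np
def grab(n,name=None):
    f=optics.grab_frame(n)
    if name: cv2.imwrite(f"pics/{name}.png",f["pixels"][:,:,::-1])
    np.save(f"/tmp/{name or n}.npy",f,allow_pickle=True); return f
def load(name): return np.load(f"/tmp/{name}.npy",allow_pickle=True).item()
def ray(f,u,v):
    R=np.array(f["R"]);t=np.array(f["t"]);d=R.T@np.array([(u-f["cx"])/f["fx"],(v-f["cy"])/f["fy"],1]);return -R.T@t,d/np.linalg.norm(d)
def plane(f,u,v,z):
    c,d=ray(f,u,v);return c+d*(z-c[2])/d[2]
def proj(f,X):
    p=np.array(f["R"])@np.array(X)+f["t"];return p[0]/p[2]*f["fx"]+f["cx"],p[1]/p[2]*f["fy"]+f["cy"]
def tri(*obs):
    A=np.zeros((3,3));b=np.zeros(3);cs=[]
    for f,u,v in obs:
        c,d=ray(f,u,v);P=np.eye(3)-np.outer(d,d);A+=P;b+=P@c;cs.append((c,P))
    X=np.linalg.solve(A,b);return X,max(np.linalg.norm(P@(X-c)) for c,P in cs)
E
python3 - <<'E'
from h import *
np.set_printoptions(precision=4,suppress=True)
t=grab("top");s=grab("scene");w=grab("wrist")
print("lip",plane(t,360,212,.042),"hinge",plane(t,347,160,.045),"jig",plane(t,345,187,.03))
print("pad",plane(t,182,217,.055),"scene",plane(s,377,200,.055))
print("jig tri",tri((t,345,187),(s,193,255)))
R=np.array(w["R"]);c=-R.T@w["t"];st=r.read_state();E=np.array(st["ee_rot"])
print("cam in tool",E.T@(c-st["ee_pos"]),"\n",R@E,w["fx"])
E
```

```text
lip [ 0.4846 -0.1848  0.042 ] hinge [ 0.6467 -0.1508  0.045 ] jig [ 0.5649 -0.1444  0.03  ]
pad [0.4695 0.3476 0.055 ] scene [0.4766 0.3475 0.055 ]
jig tri (array([ 0.568 , -0.1454,  0.0157]), np.float64(0.0017734387452923216))
cam in tool [ 0.0719  0.0003 -0.1428] 
 [[-0.0003  1.     -0.001 ]
 [-0.9589 -0.0006 -0.2839]
 [-0.2839  0.0008  0.9589]] 299.7597045469475
```

```bash
python3 -m inch '[[[243,-179,-70],0,-1],[[243,-179,-70],0,-1],[[243,-179,-70],0,-1],[[243,-179,-70],0,-1],[[243,-179,-70],0,-1],[[243,-179,-70],0,-1],[[243,-179,-70],0,-1]]'; python3 - <<'E'
from h import *
f=grab("wrist","pad1");print(r.read_state()["ee_pos"])
E
```

```text
time: 1.12
ee_pos: [0.4723, 0.3482, 0.161]
ee_rot: [[-0.916, 0.4, -0.001], [0.4, 0.916, 0.0], [0.001, -0.0, -1.0]]
wrist_force: [0.0, 0.7, -0.1]
width: 0.999
finger_force: 0.0
[0.4719253  0.34877466 0.16139429]
```

View pics/pad1.png

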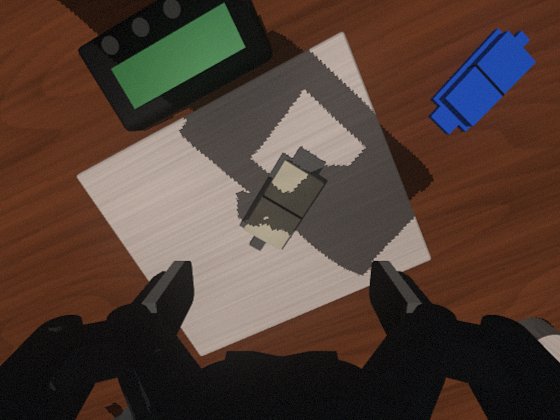

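The wide ear (+y) is near (310,157) and the narrow ear near (257,244), so pad yaw is about 35°. Next I go above the jig.

```bash
python3 -m inch '[[[88,-493,30],0.6,-1],[[88,-493,30],0.6,1],[[88,-493,30],0.6,1],[[88,-493,30],0.6,1],[[88,-493,30],0.6,1],[[88,-493,30],0.6,1],[[88,-493,30],0.6,1],[[88,-493,30],0.6,1],[[88,-493,30],0.6,1],[[88,-493,30],0.6,1]]'; python3 - <<'E'
from h import *
f=grab("wrist","jig1");print(r.read_state()["ee_pos"],r.read_state()["joint_pos"])
E
```

```text
time: 2.42
ee_pos: [0.5609, -0.1441, 0.1916]
ee_rot: [[-0.982, -0.188, 0.0], [-0.188, 0.982, 0.001], [-0.001, 0.0, -1.0]]
wrist_force: [-0.1, 0.5, 0.5]
width: 0.0
finger_force: 0.0
[ 0.5605158  -0.14295163  0.19126082] [-3.99820908e-01  2.49107641e-01  1.57520116e+00  9.98594845e-04
  1.31808563e+00 -2.16151838e+00]
```

View pics/jig1.png

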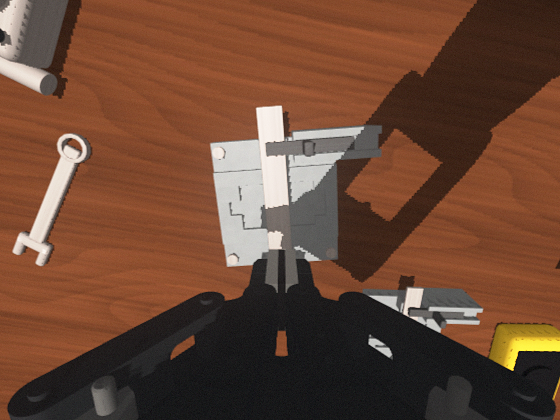

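The wrist view shows the latch lip at about (257..283,106), the fin near (309,147) and the hinge end near (277,247). The wrench is on the left. I'll zoom in to get pixels.

```bash
python3 - <<'E'
from h import *
f=load("jig1");im=f["pixels"][90:280,200:400,::-1]
cv2.imwrite("pics/jig1z.png",cv2.resize(im,(800,760),interpolation=cv2.INTER_CUBIC)[:600])
E
```

```text
(no output)
```

View pics/jig1z.png

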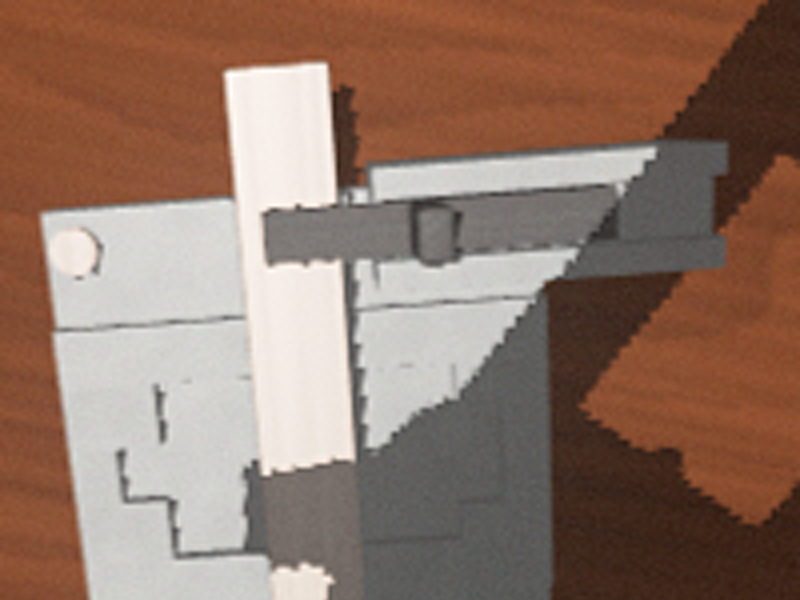

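Zoomed (×4), the lip top corners are at (225,72)/(328,63), the fin top is centred at (437,233), the tongue end at (265,237) and the pocket corners at (125,500) and (175,555). I fit the jig pose from these.

```bash
cat > fit.py <<'E'
from h import *
def fit(P):  # P: list (jigxy mm, world xy)
    a=np.array([p[0] for p in P],float)/1000;b=np.array([p[1] for p in P])
    ca,cb=a.mean(0),b.mean(0);H=(a-ca).T@(b-cb);th=np.arctan2(H[0,1]-H[1,0],H[0,0]+H[1,1])
    R=np.array([[np.cos(th),-np.sin(th)],[np.sin(th),np.cos(th)]]);o=cb-R@ca
    return th,o,R,(b-(a@R.T+o))*1000
E
python3 - <<'E'
from fit import *
np.set_printoptions(precision=4,suppress=True)
f=load("jig1")
pts=[((276.5,67.5),(-100,0),.045),((437,233),(-62,32),.078),((265,237),(-62,-6),.052),((42,212),(-70,-64),.020),((125,500),(7.5,-51.5),.025),((170,500),(7.5,-39.5),.025),((175,555),(24.5,-39.5),.025),((55,330),(-40,-64),.025),((460,540),(24.5,39.5),.025),((500,498),(14.5,51.5),.025)]
P=[(j,plane(f,200+u/4,90+v/4,z)[:2]) for (u,v),j,z in pts]
th,o,R,res=fit(P);print(th,o);print(res)
t=load("top")
for n,p,z in(("jig0",(0,0),.02),("lip",(-100,0),.039),("fin -y",(-62,28),.066),("push",(-62,8),.06),("grip",(-90,0),.042)): print(n,R@np.array(p)/1e3+o)
st=r.read_state();E=np.array(st["ee_rot"]);print(st["ee_pos"],"tool y yaw",np.arctan2(E[1,1],E[0,1])-np.pi/2)
print(proj(load("top"),np.r_[R@np.array([-.1,0])+o,.042]))
E
```

```text
0.26058876335445036 [ 0.5759 -0.1444]
[[ 0.7503 -0.0442]
 [-0.4769 -0.3314]
 [-0.1725  0.2193]
 [ 0.2035  0.0831]
 [-0.4245  0.4334]
 [ 0.3854  0.794 ]
 [-0.6577  0.1603]
 [-0.1743  0.3785]
 [ 0.7907 -0.3321]
 [-0.224  -1.3608]]
jig0 [ 0.5759 -0.1444]
lip [ 0.4793 -0.1702]
fin -y [ 0.5088 -0.1333]
push [ 0.5139 -0.1526]
grip [ 0.4889 -0.1676]
[ 0.5605 -0.143   0.1913] tool y yaw 0.1906509958281739
(np.float64(355.2384155456783), np.float64(213.76768031078265))
```

```bash
python3 -m inch '[[[-46,-11,-50],0.07,1],[[-46,-11,-50],0.07,1],[[-46,-11,-90],0.07,1],[[-46,-11,-131],0.07,1],[[-46,-11,-131],0.07,1],[[-47.5,-5,-131],0.07,1],[[-49,-0.5,-131],0.07,1],[[-51,7,-131],0.07,1],[[-51,7,-131],0.07,1]]'; python3 - <<'E'
from h import *
f=grab("wrist","push1")
E
```

```text
time: 3.6
ee_pos: [0.5104, -0.1376, 0.0615]
ee_rot: [[-0.966, -0.257, 0.002], [-0.257, 0.966, -0.001], [-0.002, -0.001, -1.0]]
wrist_force: [1.1, -1.6, 0.7]
width: -0.004
finger_force: 0.5
```

View pics/push1.png

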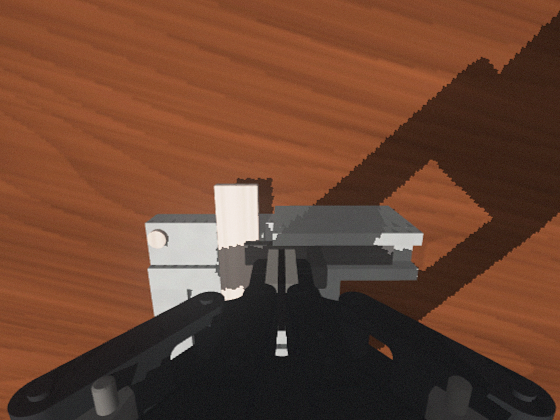

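Contact with the fin at about 2 N, the spring force. I keep pushing.

```bash
python3 -m inch '[[[-1.5,5.8,0],0,1],[[-2.6,9.7,0],0,1],[[-3.6,13.5,0],0,1],[[-4.1,15.5,0],0,1],[[-4.1,15.5,0],0,1]]'; python3 -m inch '[[[-0.5,2,0],0,1],[[-1,4,0],0,1],[[-1,4,0],0,1]]'
```

```text
time: 4.28
ee_pos: [0.5062, -0.1234, 0.0609]
ee_rot: [[-0.967, -0.256, 0.002], [-0.256, 0.967, -0.002], [-0.001, -0.002, -1.0]]
wrist_force: [0.6, -3.3, 3.6]
width: -0.002
finger_force: 2.0
time: 4.65
ee_pos: [0.5045, -0.1179, 0.0602]
ee_rot: [[-0.967, -0.257, -0.0], [-0.257, 0.967, 0.0], [-0.0, 0.0, -1.0]]
wrist_force: [1.9, -1.9, 3.3]
width: -0.002
finger_force: 1.4
```

```bash
python3 -m inch '[[[-0.8,3,0],0,1],[[-0.8,3,0],0,1]]' | grep -E "pos|force"; python3 -m inch '[[[-0.5,2,0],0,1],[[-0.5,2,0],0,1]]'| grep -E "pos|force"; python3 - <<'E'
from h import *
f=grab("scene","sc1")
im=f["pixels"][200:300,150:250,::-1];cv2.imwrite("pics/sc1z.png",cv2.resize(im,(600,600),interpolation=cv2.INTER_CUBIC))
E
```

```text
ee_pos: [0.5042, -0.1166, 0.0603]
wrist_force: [2.1, -7.7, -0.9]
finger_force: 3.8
ee_pos: [0.5042, -0.1163, 0.0604]
wrist_force: [2.6, -11.6, -2.5]
finger_force: 6.2
```

View pics/sc1z.png

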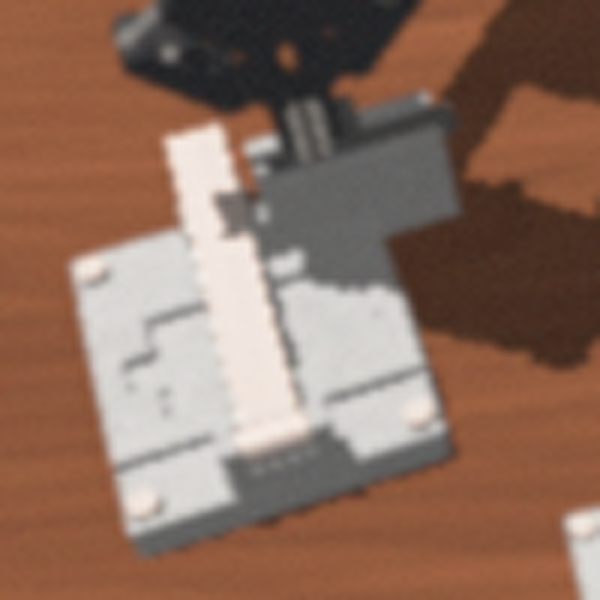

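The tongue end (about (235,215) in the zoom) is still over the latch. The finger is now pressing against the detent at about 12 N, so I push on.

```bash
for i in 1 2 3; do python3 -m inch '[[[-0.5,2,0],0,1],[[-0.5,2,0],0,1]]'| grep -E "ee_pos|wrist_force"; done
```

```text
ee_pos: [0.5042, -0.1161, 0.0605]
wrist_force: [2.5, -17.4, -5.1]
ee_pos: [0.5042, -0.1158, 0.0606]
wrist_force: [3.4, -22.9, -6.5]
ee_pos: [0.5042, -0.1155, 0.0607]
wrist_force: [4.6, -26.2, -8.6]
```

```bash
python3 -m inch '[[[0.5,-2,0],0,1],[[2,-8,0],0,1],[[4,-15,0],0,1],[[4,-15,0],0,1]]'| grep -E "ee_pos|wrist_force"; python3 - <<'E'
from h import *
th=.2606;R=np.array([[np.cos(th),-np.sin(th)],[np.sin(th),np.cos(th)]]);o=np.array([.5759,-.1444])
f=load("sc1")
J=lambda x,y,z:proj(f,np.r_[R@np.array([x,y])/1e3+o,z/1e3+.02])
for s in(0,10,20,28):
    print(s,[tuple(np.round([(p[0]-150)*6,(p[1]-200)*6]).astype(int)) for p in (J(-68,-6+s,32),J(-56,-6+s,32),J(-62,28+s,58))])
print([np.round([(p[0]-150)*6,(p[1]-200)*6]) for p in(J(-62,-12,25),J(-62,12,25))])
g=grab("scene","sc2");w=grab("wrist","push2")
a=cv2.resize(g["pixels"][200:300,150:250,::-1],(400,400),interpolation=cv2.INTER_CUBIC)
b=cv2.resize(w["pixels"][150:300,140:440,::-1],(800,400),interpolation=cv2.INTER_CUBIC)[:,200:600]
cv2.imwrite("pics/two.png",np.hstack([a,b]))
E
```

```text
ee_pos: [0.5048, -0.1217, 0.0595]
wrist_force: [0.6, -1.9, 0.1]
0 [(np.int64(190), np.int64(177)), (np.int64(196), np.int64(198)), (np.int64(260), np.int64(126))]
10 [(np.int64(213), np.int64(170)), (np.int64(219), np.int64(191)), (np.int64(284), np.int64(119))]
20 [(np.int64(237), np.int64(163)), (np.int64(243), np.int64(184)), (np.int64(307), np.int64(112))]
28 [(np.int64(255), np.int64(157)), (np.int64(261), np.int64(178)), (np.int64(326), np.int64(106))]
[array([182., 201.]), array([238., 185.])]
```

View pics/two.png

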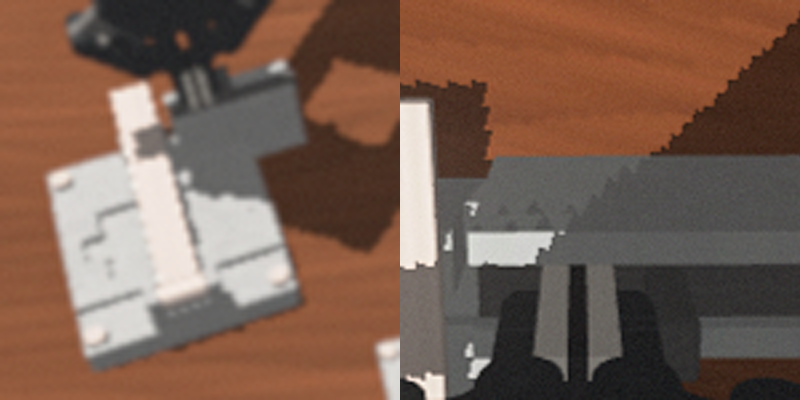

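The dark patch on the latch is just the finger's shadow, since it moved with the finger. In the wrist view the tongue has withdrawn between the rails, starting near (480,290). I back off fully and check that it stays.

```bash
python3 -m inch '[[[5,-18,0],0,1],[[5,-18,0],0,1],[[5,-18,40],0,1],[[5,-18,80],0,1],[[-30,-26,80],0,-1],[[-30,-26,80],0,-1],[[-30,-26,80],0,-1]]'| grep -E "time|ee_pos|wrist_force"; python3 - <<'E'
from h import *
w=grab("wrist","tab2")
cv2.imwrite("pics/tab2z.png",cv2.resize(w["pixels"][100:330,140:440,::-1],(780,598),interpolation=cv2.INTER_CUBIC))
E
```

```text
time: 7.42
ee_pos: [0.4758, -0.1482, 0.1401]
wrist_force: [0.4, 0.5, 0.5]
```

View pics/tab2z.png

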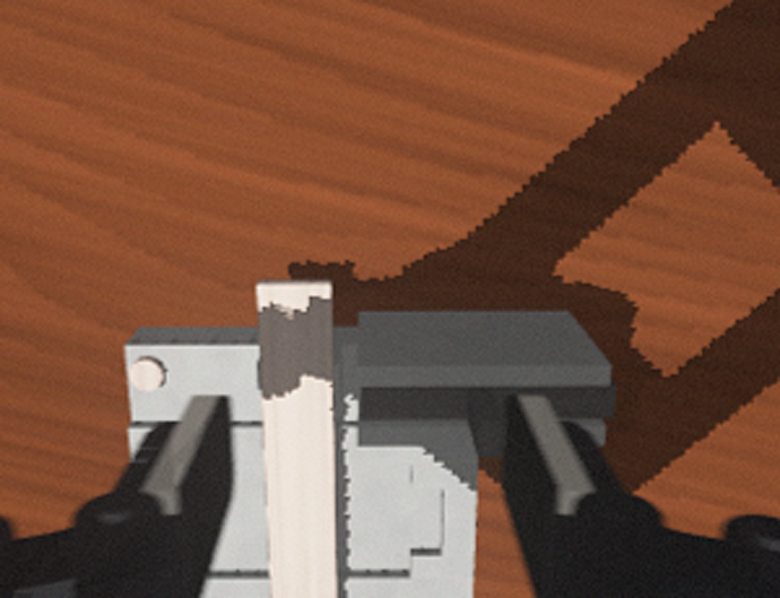

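The tab is off the latch and stays there: the fin is at about (485,410), and the tongue is clear to the right of the bar. The lip edge runs from (258,284) to (331,284). I triangulate it from the two wrist views.

```bash
python3 - <<'E'
from h import *
a=load("jig1");b=load("tab2")
print(tri((a,269.1,106.9),(b,140+294.5/2.6,100+284/2.6)), tri((a,277.4,235.0/1+0),) if 0 else "")
s=r.read_state();E=np.array(s["ee_rot"]);print(s["ee_pos"],np.arctan2(E[1,1],E[0,1])-np.pi/2)
E
```

```text
(array([ 0.4800065 , -0.1704234 ,  0.04402712]), np.float64(0.0001540796913417741)) 
[ 0.47605982 -0.14820382  0.14008002] 0.2591252769030037
```

```bash
python3 -m inch '[[[11,-20,0],0,0],[[11,-20,-40],0,0],[[11,-20,-80],0,0],[[11,-20,-117],0,0],[[11,-20,-117],0,0],[[11,-20,-117],0,1],[[11,-20,-117],0,1],[[11,-20,-117],0,1],[[11,-20,-117],0,1]]'
```

```text
time: 8.6
ee_pos: [0.4882, -0.1693, 0.0245]
ee_rot: [[-0.967, -0.256, 0.003], [-0.256, 0.967, -0.002], [-0.003, -0.003, -1.0]]
wrist_force: [2.4, -4.2, -0.4]
width: 0.262
finger_force: 58.7
```

```bash
python3 -m inch '[[[0.6,0.2,13],0,1],[[2.2,0.6,27],0,1],[[5,1.3,40],0,1],[[8.9,2.4,52],0,1],[[14,3.7,65],0,1],[[19.8,5.3,76.5],0,1],[[19.8,5.3,76.5],0,1]]'
```

```text
time: 9.48
ee_pos: [0.508, -0.1638, 0.1006]
ee_rot: [[-0.966, -0.257, 0.003], [-0.257, 0.966, -0.002], [-0.003, -0.003, -1.0]]
wrist_force: [4.6, -3.8, -5.8]
width: 0.261
finger_force: 59.4
```

```bash
python3 -m inch '[[[7,1.9,11.5],0,1],[[14.8,3.9,21.8],0,1],[[23.5,6.2,31.7],0,1],[[33,8.8,40.7],0,1],[[43,11.5,49],0,1],[[54.1,14.4,56],0,1],[[65.5,17.4,62.2],0,1],[[77.5,20.6,67.3],0,1],[[89.7,24,71.3],0,1],[[102.3,27.3,74.2],0,1],[[115,30.7,76],0,1],[[128,34.1,76.5],0,1],[[141,37.6,76],0,1],[[153.7,41,74.2],0,1],[[166,44.3,71.3],0,1],[[178.5,47.6,67.3],0,1],[[188,50,63.5],0,1],[[197.4,52.6,58.6],0,1],[[197.4,52.6,58.6],0,1]]'
```

```text
time: 11.85
ee_pos: [0.704, -0.11, 0.1573]
ee_rot: [[-0.966, -0.257, -0.001], [-0.257, 0.966, 0.0], [0.001, 0.001, -1.0]]
wrist_force: [-0.3, -0.2, 0.2]
width: 0.001
finger_force: 0.0
```

The bar slipped out of the grip. I check the latch numerically by sampling colours where the lip end would be.

```bash
cat > lat.py <<'E'
from h import *
th=.2606;R=np.array([[np.cos(th),-np.sin(th)],[np.sin(th),np.cos(th)]]);o=np.array([.5759,-.1444])
W=lambda x,y,z:np.r_[R@np.array([x,y])/1e3+o,z/1e3+.02]
def bar(a,s,n=25.): # point on the latch, s mm from the hinge
    return W(62-s*np.cos(a)+0*n,0,22+s*np.sin(a))
def scan():
    for n in("top","scene"):
        f=grab(n);g=f["pixels"]
        for a in(0,.05,.4,.8,1.2,1.4,1.57,1.8,2.0,2.3,2.6,2.7,2.8):
            out=[]
            for s in(60,90,120,145,155):
                u,v=proj(f,bar(a,s));u,v=int(round(u)),int(round(v))
                out.append(tuple(int(c) for c in g[v,u]) if 0<=u<560 and 0<=v<420 else None)
            print(n,a,out)
E
python3 -c "from lat import *;scan()"
```

```text
top 0 [(154, 160, 125), (155, 161, 125), (155, 161, 127), (153, 160, 126), (155, 161, 127)]
top 0.05 [(152, 158, 123), (154, 159, 124), (155, 159, 124), (153, 160, 126), (154, 159, 126)]
top 0.4 [(154, 159, 125), (155, 160, 125), (155, 160, 127), (153, 159, 125), (155, 161, 126)]
top 0.8 [(152, 157, 123), (153, 159, 124), (154, 160, 126), (156, 161, 127), (153, 159, 125)]
top 1.2 [(153, 158, 124), (153, 158, 124), (152, 157, 123), (153, 159, 124), (153, 159, 124)]
top 1.4 [(154, 158, 124), (152, 156, 123), (150, 156, 121), (153, 158, 122), (153, 158, 123)]
top 1.57 [(153, 157, 123), (152, 156, 122), (151, 156, 121), (153, 156, 122), (151, 156, 122)]
top 1.8 [(152, 156, 123), (153, 158, 124), (151, 155, 121), (149, 154, 120), (149, 153, 120)]
top 2.0 [(152, 156, 123), (151, 155, 121), (146, 151, 118), (138, 142, 112), (82, 83, 70)]
top 2.3 [(150, 155, 121), (145, 151, 119), (123, 128, 99), (127, 131, 102), (133, 137, 107)]
top 2.6 [(145, 151, 118), (127, 131, 103), (96, 100, 79), (180, 184, 144), (175, 180, 140)]
top 2.7 [(143, 148, 116), (128, 133, 104), (95, 96, 75), (163, 166, 132)
[... 502 characters left out ...]
), (100, 105, 87)]
scene 1.4 [(40, 39, 41), (39, 39, 39), (37, 39, 40), (120, 117, 111), (37, 38, 41)]
scene 1.57 [(40, 42, 43), (38, 39, 40), (41, 41, 43), (41, 40, 43), (39, 40, 42)]
scene 1.8 [(72, 71, 69), (40, 40, 42), (62, 60, 58), (38, 39, 42), (38, 38, 42)]
scene 2.0 [(127, 123, 116), (119, 114, 108), (97, 93, 91), (39, 39, 38), (37, 37, 36)]
scene 2.3 [(104, 105, 104), (105, 104, 103), (106, 105, 103), (101, 98, 97), (97, 84, 79)]
scene 2.6 [(100, 92, 89), (147, 90, 62), (157, 97, 66), (155, 96, 64), (161, 99, 67)]
scene 2.7 [(145, 90, 61), (157, 96, 66), (150, 92, 63), (172, 106, 71), (148, 89, 61)]
scene 2.8 [(150, 93, 65), (158, 98, 66), (162, 99, 67), (79, 50, 37), (78, 50, 36)]
```

```bash
python3 -m inch '[[[0,0,60],0,1],[[0,0,110],0,1],[[-60,60,110],0,1],[[-120,120,110],0,1],[[-150,200,110],0,1],[[-170,280,110],0,1],[[-190,360,110],0,1],[[-200,430,110],0,1],[[-200,430,110],0,1]]' | head -2; python3 -c "from lat import *;scan()"
```

```text
time: 13.08
ee_pos: [0.5145, 0.2738, 0.2693]
top 0 [(183, 181, 170), (177, 174, 165), (186, 183, 172), (128, 79, 52), (124, 75, 48)]
top 0.05 [(185, 181, 170), (187, 184, 174), (148, 145, 136), (128, 79, 52), (126, 77, 51)]
top 0.4 [(184, 179, 169), (185, 183, 171), (185, 183, 173), (192, 189, 177), (148, 143, 133)]
top 0.8 [(183, 180, 169), (185, 181, 170), (186, 181, 171), (192, 188, 177), (191, 189, 177)]
top 1.2 [(71, 68, 63), (187, 183, 174), (185, 182, 172), (184, 182, 171), (178, 174, 165)]
top 1.4 [(100, 90, 82), (121, 112, 105), (127, 74, 48), (119, 74, 49), (119, 74, 49)]
top 1.57 [(104, 92, 85), (102, 91, 84), (103, 94, 86), (221, 199, 183), (234, 216, 198)]
top 1.8 [(111, 79, 61), (128, 76, 51), (141, 85, 55), (133, 82, 52), (136, 82, 55)]
top 2.0 [(126, 79, 52), (138, 83, 56), (126, 76, 48), (133, 82, 51), (128, 77, 50)]
top 2.3 [(132, 81, 55), (135, 83, 55), (127, 77, 49), (125, 74, 47), (126, 76, 49)]
top 2.6 [(138, 84, 53), (127, 78, 49), (133, 81, 52), (122, 73, 49), (122, 76, 51)]
top 2.7 [(139, 85, 56), (130, 79, 52), (133, 82, 53), (121, 73, 47), (122, 76, 50)]
to
[... 564 characters left out ...]
, (122, 112, 107), (118, 110, 107), (157, 102, 76), (152, 94, 63)]
scene 1.57 [(118, 109, 104), (119, 110, 105), (119, 111, 105), (119, 110, 107), (118, 109, 106)]
scene 1.8 [(117, 108, 105), (119, 109, 105), (120, 110, 107), (120, 110, 106), (120, 111, 107)]
scene 2.0 [(119, 109, 106), (118, 108, 104), (119, 110, 106), (117, 108, 103), (119, 110, 105)]
scene 2.3 [(100, 99, 99), (100, 99, 99), (103, 102, 101), (97, 95, 93), (92, 80, 76)]
scene 2.6 [(94, 87, 84), (143, 88, 61), (151, 93, 63), (147, 89, 59), (153, 94, 63)]
scene 2.7 [(139, 86, 59), (149, 92, 63), (144, 89, 59), (165, 103, 69), (164, 100, 69)]
scene 2.8 [(142, 86, 59), (150, 92, 62), (155, 95, 64), (156, 96, 66), (154, 95, 65)]
```

The latch is standing almost upright, about 1.57 rad. I nudge it over towards +x with the closed fingers, from the robot side.

```bash
python3 -m inch '[[[81,-413,-5],0,1],[[81,-413,-5],0,1],[[81,-413,-5],0,1],[[81,-413,-5],0,1],[[81,-413,-5],0,1],[[81,-413,-5],0,1],[[81,-413,-5],0,1],[[81,-413,-5],0,1],[[81,-413,-50],0,1],[[81,-413,-95],0,1],[[81,-413,-95],0,1]]' | grep -E "time|pos|wrist_f"; python3 -m inch '[[[15,4,0],0,1],[[30,8,0],0,1],[[45,12,0],0,1],[[60,16,0],0,1],[[75,20,0],0,1],[[90,24,0],0,1],[[100,26.5,0],0,1],[[100,26.5,0],0,1]]'| grep -E "time|pos|wrist_f"
```

```text
time: 14.55
ee_pos: [0.5925, -0.1387, 0.169]
wrist_force: [-1.0, 0.1, 0.1]
time: 15.55
ee_pos: [0.6981, -0.1139, 0.1753]
wrist_force: [0.1, -0.4, -0.6]
```

```bash
python3 -m inch '[[[0,0,60],0,1],[[-40,60,90],0,-1],[[-80,120,90],0,-1],[[-120,180,90],0,-1],[[-150,240,70],0,-1],[[-180,300,50],0,-1],[[-200,360,30],0,-1],[[-215,420,10],0,-1],[[-222,455,-5],0,-1],[[-222,455,-5],0,-1],[[-222,455,-5],0,-1]]' | grep -E "time|pos|wrist_f";python3 -c "from lat import *;scan()" | grep -E " (0|0.4|1.2|1.4|1.57|2.0|2.3|2.6|2.7|2.8) "
```

```text
time: 16.92
ee_pos: [0.4728, 0.3422, 0.1678]
wrist_force: [-0.6, -0.4, -0.1]
top 0 [(184, 180, 169), (181, 177, 168), (187, 183, 173), (129, 79, 52), (124, 75, 49)]
top 0.4 [(185, 181, 171), (186, 184, 173), (184, 183, 172), (189, 186, 175), (148, 142, 133)]
top 1.2 [(69, 67, 63), (187, 183, 173), (186, 183, 173), (183, 180, 169), (178, 174, 165)]
top 1.4 [(149, 135, 122), (168, 153, 138), (125, 74, 47), (118, 74, 48), (120, 75, 51)]
top 1.57 [(138, 99, 78), (125, 78, 52), (124, 76, 50), (125, 76, 51), (132, 81, 53)]
top 2.0 [(210, 192, 174), (132, 77, 47), (128, 77, 50), (132, 81, 52), (128, 77, 51)]
top 2.3 [(207, 189, 172), (214, 195, 178), (180, 147, 126), (107, 59, 34), (121, 70, 43)]
top 2.6 [(213, 191, 175), (213, 192, 175), (215, 194, 176), (212, 192, 174), (212, 193, 174)]
top 2.7 [(213, 193, 177), (216, 196, 178), (220, 199, 181), (219, 198, 181), (218, 197, 181)]
top 2.8 [(207, 189, 172), (211, 191, 174), (216, 194, 178), (214, 195, 178), (216, 197, 178)]
scene 0 [(213, 211, 208), (215, 214, 211), (214, 213, 211), (157, 96, 66), (150, 93, 63)]
scene 0.4 [(160, 158, 157), (113, 112, 110), (159, 97, 65), (153, 94, 63), (144, 90, 58)]
scene 1.2 [(215, 213, 210), (148, 147, 145), (150, 94, 65), (149, 92, 62), (151, 92, 62)]
scene 1.4 [(214, 211, 209), (214, 212, 209), (200, 198, 196), (151, 92, 61), (151, 94, 63)]
scene 1.57 [(213, 211, 207), (215, 212, 209), (212, 210, 207), (210, 208, 204), (199, 188, 181)]
scene 2.0 [(188, 181, 176), (215, 214, 210), (213, 211, 208), (216, 214, 210), (215, 213, 209)]
scene 2.3 [(232, 219, 210), (232, 220, 211), (232, 220, 210), (232, 220, 209), (233, 220, 211)]
scene 2.6 [(234, 222, 213), (235, 223, 215), (236, 224, 215), (235, 223, 216), (235, 223, 216)]
scene 2.7 [(234, 222, 213), (235, 223, 216), (235, 223, 215), (235, 222, 214), (234, 223, 212)]
scene 2.8 [(233, 222, 213), (235, 222, 214), (235, 223, 216), (167, 148, 139), (155, 96, 64)]
```

The latch now lies open at about 2.7 rad. Next I find the pad numerically in two wrist views by colour ratio.

```bash
cat > padm.py <<'E'
from h import *
def lining(f,lo=.60,hi=.86,plot=False):
    g=f["pixels"].astype(float)+1;br=g[...,2]/g[...,0];gr=g[...,1]/g[...,0]
    m=((br>lo)&(br<hi)&(gr>.93)&(gr<1.12)&(g[...,0]>35)).astype(np.uint8)
    m=cv2.morphologyEx(cv2.medianBlur(m,5),cv2.MORPH_CLOSE,np.ones((5,5)))
    c,_=cv2.findContours(m,cv2.RETR_EXTERNAL,cv2.CHAIN_APPROX_NONE)
    return sorted(c,key=cv2.contourArea)[::-1]
E
python3 - <<'E'
from padm import *
np.set_printoptions(precision=4,suppress=True)
grab("wrist","pad2")
for n in("pad1","pad2"):
    f=load(n);g=f["pixels"]
    for c in lining(f)[:3]:
        if cv2.contourArea(c)<150: continue
        rr=cv2.minAreaRect(c);print(n,cv2.contourArea(c),rr)
        w=np.array([plane(f,*p[0],.058)[:2]*1000 for p in c],np.float32);print("   world",cv2.minAreaRect(w))
f=load("pad1");g=f["pixels"]
for p in((290,175),(270,222),(295,190),(265,205),(283,235),(309,158),(257,243),(300,130),(340,230),(220,200)):print(p,g[p[1],p[0]])
E
```

```text
pad1 2808.5 ((281.8974914550781, 205.07241821289062), (44.87914276123047, 80.17017364501953), 32.949214935302734)
   world ((470.4140319824219, 350.2756652832031), (37.996849060058594, 69.98438262939453), 35.47575378417969)
pad2 2485.0 ((292.13348388671875, 203.21917724609375), (43.13249588012695, 79.79511260986328), 70.42687225341797)
   world ((469.77203369140625, 349.60382080078125), (39.28519821166992, 69.15953063964844), 35.57985305786133)
(290, 175) [168 159 136]
(270, 222) [80 75 66]
(295, 190) [73 66 59]
(265, 205) [76 68 58]
(283, 235) [171 159 139]
(309, 158) [79 75 74]
(257, 243) [79 76 77]
(300, 130) [181 168 159]
(340, 230) [74 67 63]
(220, 200) [173 160 150]
```

The lining is 38×70 mm in world coordinates in both views. Its centre is (0.470,0.350) at z 0.058 and its yaw is 35.5°. I rotate above it and check.

```bash
python3 -m inch '[[[-2.7,7.8,-20],-0.4,-1],[[-2.7,7.8,-40],-0.8,-0.2],[[-2.7,7.8,-58],-1.211,-0.1],[[-2.7,7.8,-58],-1.211,-0.1],[[-2.7,7.8,-58],-1.211,0.03],[[-2.7,7.8,-58],-1.211,0.03],[[-2.7,7.8,-58],-1.211,0.03],[[-2.7,7.8,-58],-1.211,0.03],[[-2.7,7.8,-58],-1.211,0.03]]'; python3 - <<'E'
from padm import *
f=grab("wrist","pad3")
for c in lining(f)[:1]:
    w=np.array([plane(f,*p[0],.058)[:2]*1000 for p in c],np.float32);print(cv2.contourArea(c),cv2.minAreaRect(w))
P=[];
for i in range(5):
    s=r.read_state();P.append(s["ee_pos"])
E=np.array(s["ee_rot"]);print(np.mean(P,0),np.degrees(np.arctan2(E[1,1],E[0,1])),s["width"])
E
```

```text
time: 18.2
ee_pos: [0.4724, 0.3479, 0.1109]
ee_rot: [[-0.58, 0.815, 0.001], [0.815, 0.58, 0.0], [-0.0, 0.001, -1.0]]
wrist_force: [0.4, -0.0, -0.6]
width: 0.485
finger_force: 0.0
4714.0 ((470.65032958984375, 350.7341003417969), (37.921348571777344, 71.56697082519531), 35.91839599609375)
[0.47221056 0.34811713 0.11082861] 35.461614640442356 0.48363592185856935
```

```bash
python3 -m inch '[[[-1.8,2.2,-30],0,0.03],[[-1.8,2.2,-60],0,0.03],[[-1.8,2.2,-60],0,0.03]]'|grep -E "ee_pos|wrist_f|width"; for i in 1 2 3; do python3 -m inch '[[[0,0,-2],0,0.03],[[0,0,-2],0,0.03]]'|grep -E "ee_pos|wrist_f"; done
```

```text
ee_pos: [0.4679, 0.3496, 0.048]
wrist_force: [-0.1, -0.4, -0.7]
width: 0.484
ee_pos: [0.4703, 0.351, 0.0495]
wrist_force: [-1.3, -0.3, -0.3]
ee_pos: [0.4703, 0.351, 0.0469]
wrist_force: [-0.6, -0.7, 1.2]
ee_pos: [0.4702, 0.351, 0.0445]
wrist_force: [0.1, 0.2, -0.6]
```

```bash
for i in 1 2 3 4; do python3 -m inch '[[[0,0,-1],0,0.03],[[0,0,-1],0,0.03]]'|grep -E "ee_pos|wrist_f"; done
```

```text
ee_pos: [0.4703, 0.3511, 0.0444]
wrist_force: [-2.1, -0.3, 6.0]
ee_pos: [0.4703, 0.3511, 0.0443]
wrist_force: [-3.5, -2.1, 9.6]
ee_pos: [0.4703, 0.3511, 0.0442]
wrist_force: [-5.9, -3.5, 16.1]
ee_pos: [0.4703, 0.3511, 0.0442]
wrist_force: [-7.6, -5.2, 21.1]
```

```bash
python3 -m inch '[[[0,0,6],0,0.03],[[0,0,6],0,0.03],[[0,0,6],0,1],[[0,0,6],0,1],[[0,0,6],0,1],[[0,0,6],0,1]]'; python3 -m inch '[[[0,0,20],0,1],[[0,0,40],0,1],[[0,0,60],0,1],[[0,0,60],0,1],[[0,0,60],0,1]]'; python3 - <<'E'
from h import *
f=grab("wrist","held")
st=r.read_state();print(st["wrist_torque"])
E
```

```text
time: 21.12
ee_pos: [0.4702, 0.351, 0.0467]
ee_rot: [[-0.58, 0.814, 0.0], [0.814, 0.58, 0.0], [-0.0, 0.0, -1.0]]
wrist_force: [-0.6, -0.8, 5.6]
width: 0.42
finger_force: 62.4
time: 21.75
ee_pos: [0.4695, 0.3507, 0.1062]
ee_rot: [[-0.58, 0.814, -0.0], [0.814, 0.58, -0.0], [0.0, -0.0, -1.0]]
wrist_force: [-1.0, -0.0, -3.1]
width: 0.421
finger_force: 61.4
[ 0.04860251 -0.00602761 -0.04599307]
```

Pad held at about 3 N. I carry it beside the jig and take a clear look at the pocket.

```bash
python3 -m inch '[[[0,0,64],0,1],[[10,-45,64],-0.03,1],[[21,-95,64],-0.06,1],[[32,-145,64],-0.1,1],[[43,-195,64],-0.14,1],[[54,-245,64],-0.18,1],[[65,-295,64],-0.22,1],[[76,-345,64],-0.26,1],[[87,-395,64],-0.3,1],[[98,-445,64],-0.34,1],[[108,-490,64],-0.358,1],[[117,-530,64],-0.358,1],[[124,-563,64],-0.358,1],[[124,-563,64],-0.358,1],[[124,-563,64],-0.358,1],[[124,-563,64],-0.358,1]]'; python3 - <<'E'
from h import *
f=grab("wrist","pocket")
cv2.imwrite("pics/pocketz.png",cv2.resize(f["pixels"][60:360,100:500,::-1],(800,600),interpolation=cv2.INTER_CUBIC))
E
```

```text
time: 23.8
ee_pos: [0.5934, -0.2108, 0.1697]
ee_rot: [[-0.259, 0.966, -0.001], [0.966, 0.259, 0.001], [0.001, -0.001, -1.0]]
wrist_force: [0.7, 0.4, -2.6]
width: 0.424
finger_force: 61.8
```

View pics/pocketz.png

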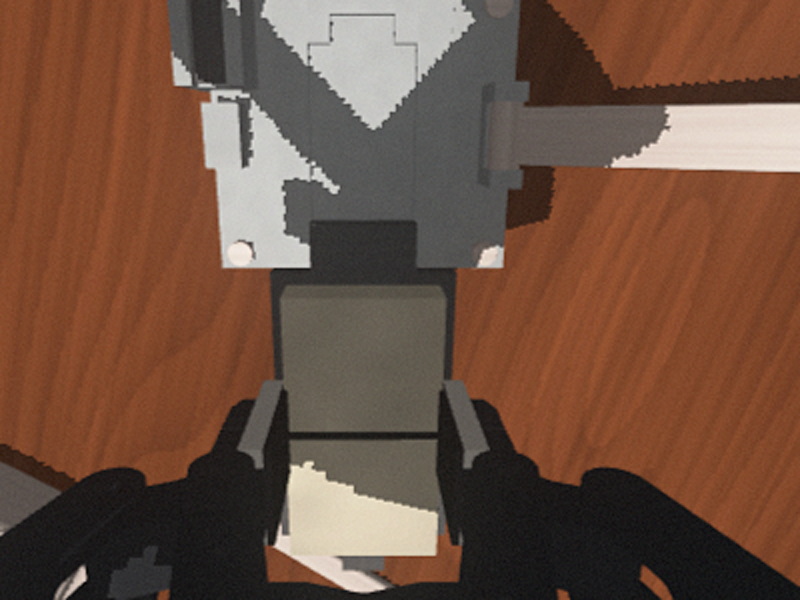

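The zoom shows the wide notch at (331..395,14), the pocket shoulders at (308,43)/(417,44) and the base corners at (224,267)/(503,267). The pad's wide ear is at (312..417,221) and its plate shoulders at (272,268)/(455,268), so the orientation is right.

```bash
python3 - <<'E'
from fit import *
np.set_printoptions(precision=4,suppress=True)
f=load("pocket");px=lambda u,v:(100+u/2,60+v/2)
J=[((331,14),(-14.5,51.5),.025),((395,15),(14.5,51.5),.025),((308,43),(-24.5,39.5),.025),((417,44),(24.5,39.5),.025),((331,43),(-14.5,39.5),.025),((395,43.5),(14.5,39.5),.025),((224,267),(-70,-64),.02),((503,267),(70,-64),.02)]
P=[];
for i in range(8): s=r.read_state();P.append(s["ee_pos"])
T=np.mean(P,0);E=np.array(s["ee_rot"]);zp=T[2]-.0007
D=[((312,221),(-13,50),zp),((417,221),(13,50),zp),((272,268),(-23,38),zp),((455,268),(23,38),zp)]
for n,L in(("jig",J),("jig pocket only",J[:6]),("pad",D)):
    th,o,R,res=fit([(j,plane(f,*px(*p),z)[:2]) for p,j,z in L]);print(n,th,o);print((R.T@res.T).T)
    if n=="pad": print("pad rel tcp in tool-jig frame mm",R.T@(o-T[:2])*1000)
print(T,"tool yaw",np.arctan2(E[1,1],E[0,1]))
E
```

```text
jig 0.2632145417191912 [ 0.5768 -0.1456]
[[ 0.4819 -0.0991]
 [-0.4341 -0.5353]
 [ 0.0763  0.1386]
 [-0.4904 -0.3339]
 [ 0.2935  0.1257]
 [-0.2715 -0.1158]
 [ 0.3261  0.5074]
 [ 0.0182  0.3124]]
jig pocket only 0.25256862231822164 [ 0.5763 -0.1458]
[[ 0.4545 -0.1115]
 [-0.4584 -0.2488]
 [ 0.1747  0.0161]
 [-0.3897  0.0592]
 [ 0.3915  0.1119]
 [-0.1726  0.1731]]
pad 0.2599712554294709 [ 0.5941 -0.2105]
[[ 0.4994 -0.2353]
 [-0.2891 -0.188 ]
 [ 0.4278  0.1702]
 [-0.6381  0.2532]]
pad rel tcp in tool-jig frame mm [0.6636 0.2133]
[ 0.5935 -0.2109  0.17  ] tool yaw 0.26237585777199807
```

```bash
python3 -m inch '[[[-8,30,0],0,1],[[-17.3,65,0],0,1],[[-17.3,65,0],0,1],[[-17.3,65,-40],0,1],[[-17.3,65,-80],0,1],[[-17.3,65,-115],0,1],[[-17.3,65,-134],0,1],[[-17.3,65,-134],0,1],[[-17.3,65,-134],0,1]]'|grep -E "time|ee_pos|wrist_f|width"; python3 - <<'E'
from h import *
P=[];
for i in range(8): s=r.read_state();P.append(s["ee_pos"])
E=np.array(s["ee_rot"]);print(np.mean(P,0),np.arctan2(E[1,1],E[0,1]),s["wrist_force"])
f=grab("wrist","above")
E
```

```text
time: 24.98
ee_pos: [0.5781, -0.1479, 0.0381]
wrist_force: [0.4, 0.7, -2.1]
width: 0.426
[ 0.5781316  -0.14786218  0.0380708 ] 0.26108086160542227 [ 0.38170213  0.65166856 -2.1256555 ]
```

```bash
python3 -m inch '[[[0,0,0],0,1],[[0,0,0],0,1],[[0,0,0],0,1]]'|grep -E "time|ee_pos|wrist_f|width"; python3 - <<'E'
from h import *
s=r.read_state();print(s["ee_pos"],s["joint_velocities"])
f=grab("wrist","above")
# outer wall of rim / pad edges: grey-level profile rows
st=f;z=s["ee_pos"][2]
for n,X in (("tcp",np.r_[s["ee_pos"]]),): print(n,proj(f,X))
E
```

```text
time: 25.4
ee_pos: [0.5767, -0.1472, 0.0368]
wrist_force: [-0.3, -0.5, -3.5]
width: 0.425
[ 0.57673537 -0.14723377  0.03678568] [ 0.00011792  0.00457275  0.00191311  0.0006702  -0.00166931 -0.00155557]
tcp (np.float64(280.24868752517494), np.float64(265.2626805660577))
```

```bash
python3 -m inch '[[[-0.4,1.2,0],0,1],[[-0.4,1.2,0],0,1],[[-0.4,1.2,0],0,1]]'|grep -E "ee_pos|wrist_f"; python3 - <<'E'
from h import *
f=grab("wrist","above2");s=r.read_state();print(s["ee_pos"])
th=.262;R=np.array([[np.cos(th),-np.sin(th)],[np.sin(th),np.cos(th)]]);o=np.array([.5766,-.1455])
g=f["pixels"].astype(int).sum(2)//3
up=lambda x,y,z:proj(f,np.r_[R@np.array([x,y])/1e3+o,z])
u,v=up(0,50,.036);print("col",u,v)
for x in(-8,0,8):
    u0,v0=up(x,50,.025);print(x,[int(g[k,int(round(u0))]) for k in range(int(v)-35,int(v)+14)],"start row",int(v)-35)
for y in(45,):
    u0,v0=up(0,45,.025);u1,_=up(-22,45,.025);u2,_=up(22,45,.025)
    print(int(v0),int(u1),[int(g[int(v0),k]) for k in range(int(u1),int(u2)+1)])
print("exp rim notch end",up(0,51.5,.025),"pad ear end top",up(0,50,s["ee_pos"][2]-.0007),"bottom",up(0,50,s["ee_pos"][2]-.0067),"ear edges",up(-13,45,s["ee_pos"][2]-.0007),up(13,45,s["ee_pos"][2]-.0007),"notch edges",up(-14.5,45,.025),up(14.5,45,.025))
E
```

```text
ee_pos: [0.5761, -0.1459, 0.0363]
wrist_force: [-0.1, -0.2, -3.3]
[ 0.57613796 -0.14596028  0.03633828]
col 281.2700677254408 169.7974245602092
-8 [46, 53, 65, 90, 152, 225, 220, 218, 218, 218, 219, 217, 217, 219, 219, 219, 218, 219, 218, 219, 217, 223, 222, 223, 222, 221, 218, 221, 220, 176, 88, 91, 92, 91, 92, 88, 63, 47, 51, 53, 52, 52, 50, 55, 56, 56, 51, 54, 52] start row 134
0 [48, 46, 69, 88, 150, 223, 220, 217, 219, 217, 222, 207, 83, 90, 96, 94, 96, 97, 96, 101, 98, 99, 93, 96, 97, 93, 96, 96, 99, 102, 98, 93, 95, 89, 97, 93, 63, 47, 52, 57, 53, 53, 52, 49, 55, 53, 55, 48, 57] start row 134
8 [47, 50, 66, 84, 91, 98, 92, 96, 98, 90, 100, 95, 95, 94, 95, 97, 91, 93, 96, 96, 94, 97, 99, 99, 96, 97, 90, 92, 95, 94, 97, 92, 94, 99, 96, 93, 63, 44, 50, 56, 53, 53, 55, 54, 56, 54, 52, 55, 54] start row 134
176 238 [93, 92, 95, 94, 95, 92, 97, 94, 93, 93, 101, 98, 99, 94, 87, 86, 82, 50, 55, 54, 50, 49, 50, 51, 51, 53, 56, 57, 50, 51, 55, 53, 53, 58, 54, 58, 54, 53, 58, 57, 53, 56, 56, 52, 54, 54, 54, 54, 53, 55, 57, 52, 55, 52, 55, 53, 50, 53, 54, 55, 51, 51, 57, 50, 54, 55, 54, 51, 49, 54, 73, 92, 89, 91, 95, 93, 95, 97, 96, 91, 93, 91, 93, 92, 93, 93]
exp rim notch end (np.float64(281.2309824158558), np.float64(163.59794745145243)) pad ear end top (np.float64(281.2688132286005), np.float64(169.68213174795963)) bottom (np.float64(281.2488521717183), np.float64(167.8476381811548)) ear edges (np.float64(254.47868953572134), np.float64(180.00373384194864)) (np.float64(308.07846536341384), np.float64(179.92413110904155)) notch edges (np.float64(253.31165916663429), np.float64(176.20072821486445)) (np.float64(309.17546030941173), np.float64(176.11838430233865))
```

The image edges match where I expect the pad to be, so I lower it gently.

```bash
for i in 1 2 3 4 5; do python3 -m inch '[[[0,0,-1],0,1],[[0,0,-2],0,1],[[0,0,-2],0,1]]'|grep -E "ee_pos|wrist_f"; done
```

```text
ee_pos: [0.576, -0.1459, 0.0342]
wrist_force: [-0.5, -0.8, -2.5]
ee_pos: [0.576, -0.1459, 0.0323]
wrist_force: [0.0, 0.2, -3.4]
ee_pos: [0.576, -0.1459, 0.0302]
wrist_force: [-0.2, 0.2, -2.9]
ee_pos: [0.576, -0.1459, 0.0282]
wrist_force: [-0.2, -0.7, -2.2]
ee_pos: [0.5762, -0.146, 0.0268]
wrist_force: [-0.9, 0.1, -0.3]
```

It passed below the rim freely and has just touched the floor at TCP z 0.0268, as predicted. A small press to confirm, then I release with a small opening.

```bash
python3 -m inch '[[[0,0,-0.7],0,1],[[0,0,-0.7],0,1]]'|grep -E "ee_pos|wrist_f"; python3 -m inch '[[[0,0,0],0,0.0],[[0,0,0],0,-0.1],[[0,0,0],0,-0.1],[[0,0,0],0,-0.1],[[0,0,5],0,-0.1],[[0,0,20],0,-0.1],[[0,0,60],0,-0.1],[[0,0,110],0,-0.1],[[0,0,150],0,-0.1],[[0,0,150],0,-0.1],[[0,0,150],0,-0.1]]'; python3 - <<'E'
from padm import *
f=grab("wrist","placed")
for c in lining(f)[:1]:
    w=np.array([plane(f,*p[0],.038)[:2]*1000 for p in c],np.float32);print(cv2.contourArea(c),cv2.minAreaRect(w))
E
```

```text
ee_pos: [0.5762, -0.146, 0.0268]
wrist_force: [-3.5, 1.2, 4.5]
time: 29.38
ee_pos: [0.5759, -0.1458, 0.176]
ee_rot: [[-0.258, 0.966, 0.0], [0.966, 0.258, -0.0], [-0.0, 0.0, -1.0]]
wrist_force: [-0.1, 0.9, -0.3]
width: 0.552
finger_force: 0.0
2571.0 ((576.8281860351562, -145.9383087158203), (38.63235855102539, 69.83101654052734), 14.904369354248047)
```

The lining is at the expected height, centred, at yaw 0.260, so it is seated. Last, I retreat and check the latch and the tab.

```bash
python3 -m inch '[[[0,60,60],0,-0.1],[[-40,120,60],0,-0.1],[[-80,180,60],0,-0.1],[[-120,240,60],0,-0.1],[[-140,300,60],0,-0.1],[[-140,300,60],0,-0.1]]'|grep -E "ee_pos|wrist_f"; python3 - <<'E'
from lat import *
scan_a=(0,1.57,2.7)
for n in("top","scene"):
    f=grab(n);g=f["pixels"]
    for a in scan_a:
        print(n,a,[g[int(round(v)),int(round(u))].tolist() for u,v in(proj(f,bar(a,s)) for s in(90,120,150))])
    # tab: bar top along its slide y, x=-62, z 32
    print("tab",[(y,int(g[int(round(v)),int(round(u))].mean())) for y in range(-10,100,6) for u,v in[proj(f,W(-62,y,32))]])
E
```

```text
ee_pos: [0.4334, 0.1558, 0.2339]
wrist_force: [0.6, 0.2, -0.3]
top 0 [[125, 121, 114], [186, 183, 172], [125, 77, 50]]
top 1.57 [[123, 76, 53], [125, 77, 50], [134, 82, 55]]
top 2.7 [[215, 196, 177], [219, 197, 180], [218, 197, 180]]
tab [(-10, 180), (-4, 177), (2, 178), (8, 179), (14, 184), (20, 71), (26, 103), (32, 103), (38, 103), (44, 104), (50, 129), (56, 55), (62, 44), (68, 108), (74, 104), (80, 106), (86, 107), (92, 110), (98, 110)]
scene 0 [[215, 213, 210], [211, 209, 207], [156, 96, 65]]
scene 1.57 [[217, 202, 179], [210, 209, 206], [211, 209, 206]]
scene 2.7 [[234, 222, 213], [234, 222, 213], [234, 222, 214]]
tab [(-10, 144), (-4, 127), (2, 113), (8, 148), (14, 111), (20, 125), (26, 116), (32, 131), (38, 120), (44, 117), (50, 130), (56, 77), (62, 59), (68, 135), (74, 125), (80, 120), (86, 131), (92, 130), (98, 121)]
```

The latch is open at 2.7 rad, the tongue starts near y 22 and the fin is at y 56–64, which means the tab is at about 28 mm. Handing in.

```bash
python3 -c "
from cell import order
print(order.finish_job())"
```

```text
the job is handed in; nothing more can be done
None
```

The job is handed in: the tab is clicked off the latch at about 28 mm, the latch lies open at about 2.7 rad, and the pad is lowered, seated and square in the pocket with the wide ear in the wide notch; the caliper, meter and wrench were never approached.

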